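# Snap a hook clip onto the kitchen rail and slide it to its stop

## Task

Pick up the small dark hook clip with the upright tab and push it down over the steel rail until it snaps fully home, its hook towards the robot, on the open stretch to the right of the grey stop collar (right as seen from the robot) and some 4 cm short of it. Then, without taking it off, slide it along the rail until it just rests against the nose of the collar, touching it gently, and let go with the clip upright. Push no harder than the clip needs, and leave everything else where it is.

Things in the scene. Friction and masses are not known exactly. Their poses are not given: they have to be found in the camera images.
- clip_grip (a point): Centre of the grip tab of the small loose hook clip (dark grey plastic, about 80 g), which starts standing mouth down on the counter. The tab is 12 mm thick along x, 24 mm wide along y and 44 mm high. This point is 62 mm above the clip's feet, 25 mm above its flat crown (32 x 24 x 6 mm), 19 mm below the tab's top and 42 mm above clip_seat. Axes: z up, y along the channel, -x to the hook.
- clip_seat (a point): Centre of the clip's round channel (22 mm diameter, 24 mm long along y), 20 mm above its feet; axes as clip_grip. Fully home, it lies on the rail's axis. The two sprung arms flare to 31 mm at the feet and neck to 16 mm. Pushing on takes 8 to 20 N, from 17 to 9 mm above home; then the arms snap shut and pull it on, the crown lands on the tube and force rises steeply. It slides with 1 to 5 N.
- clip_hook (a point): Lowest bend of the steel wire hook on the clip's -x side: 31 mm to -x of clip_seat and 14 mm below it. The hook reaches 41 mm out from the clip's middle and stays below the crown's top.
- rail_mid (a point): Point on the axis of the fixed level steel rail, a tube of 22 mm diameter on two posts, axis 120 mm above the counter, along this point's y (y to the robot's left, x away from the robot, z up). Clear tube from 195 mm right (-y) to 160 mm left of this point; beyond are the posts and, left, hanging measuring spoons.
- collar_face (a point): Centre of the right-hand (-y) end face of the grey stop collar on the rail, on the rail's axis; axes as rail_mid. The collar is a ring of 46 mm diameter, 18 mm long, from here to +y. Its metal nose, a sleeve of 34 mm diameter, stands out of this face to -y by an amount set differently each time, 3 to 15 mm, and not measured: feel (or look) for its end, where the clip is to rest. It does not give.
- bowl: Bystander: dark round bowl, 112 mm across, 60 mm high, between the two clips. Origin under its centre.
- big_clip: Bystander: a bigger plain dark grey clip for thicker tube, no tab and no hook, 55 mm wide, 55 mm high. Origin under its centre.
- jar: Bystander: clear jar with a lid, 52 mm across, 70 mm high, beyond the rail. Origin under its centre.
- cup: Bystander: white cup, 72 mm across, 75 mm high, beyond the rail. Origin under its centre.
Things that resemble listed ones, but are neither listed nor needed, are in the scene too. What is shaped like the part that bears clip_grip but green or red is not meant.

How it is judged:
By the outcome, as a careful person would: the job done as asked, in the order asked, and still so for the second after the job is handed in, with the robot touching nothing.
It also fails if it takes over 72 s, if anything falls off the work surface, if the arm or the gripper's body presses on something with over 40 N, if the wrist force passes 120 N, or if a joint passes its speed limit or range.

## Robot

A 6-joint arm with a two-finger parallel gripper is mounted at the origin on the work surface. World frame = base frame: x ahead of the robot, y to its left, z up, the work surface at z = 0. Lengths are in mm, angles in rad, forces in N, time in s.
With the tool pointing down it reaches from about 350 to 975 mm from the base axis. Payload 7.1 kg.
Tool frame: the origin (TCP) lies between the finger pads; the fingertips stand 8 mm ahead of it and the grasp point (between the pads) lies 11 mm behind it; x points along the fingers, y is the direction in which the jaws open and shut, and the axes are right-handed (so a half turn about x gives the same grasp; the last joint's range is limited). The gripper opens to 88 mm and grips with 3 to 60 N. Pads are 20 mm wide; open, the fingers measure 115 mm over their backs; the gripper's body (75 mm by 178 mm) begins 61 mm behind the grasp point.
Start: joints at [-1.187, 0.423, 1.63, -0, 1.089, -0.019], TCP at [245.013, -574.955, 230.675] pointing down, gripper open.
Joint ranges: [-3, 3], [-0.9, 2.11], [0.09, 2.58], [-1.31, 4.45], [0.11, 2.69], [-2.54, 2.54]. Speed limits (rad/s): [2.39, 2.39, 3.01, 3.14, 3.14, 3.14].

## Interface

Orientations are given as a rotation vector (axis times angle).
In Python, from workcell import ctrl gives the robot as it stands.
- The arm moves only by the tool apply_moves, never from a script. Its argument "increments" is a list of rows, each an object with "gripper": the opening in per cent of the stroke, from 0 (shut) to 100 (fully open); "delta_pos": the shift along the tool's x, y, z in cm, a list of three; "dr": the turn, a rotation vector about the tool's x, y, z in rad, a list of three. In form: [{"gripper": gripper, "delta_pos": [dx, dy, dz], "dr": [ax, ay, az]}, ...]. A call has exactly 5 rows; each row shifts and turns the commanded pose from where the row before left it, along the tool's axes as they then stand; what a row does not reach is not made up. A row lasts 1/12 s, in which the tool goes at most 41.7 mm and 7.16 degrees, less where a joint would pass 70% of its speed; a pose out of reach is approached as far as the arm can. A call with a gripper value outside its range is refused whole. The fingers move at their own pace and stop on an object; the grip force is fixed at half the most. Time passes only in rows, so rows that do not move let the fingers close, or fill a call up. It gives the time, the measured TCP pose, the force and the opening at its end, in the units of the state.
- ctrl.get_obs(): the state, without advancing time (a new reading comes with each control period).
- ctrl.get_image(name): name is "scene" or "top" or "wrist"; returns a dict with "img" (420x560x3 uint8, red, green, blue), "range_z" (420x560 float32, mm along the optical axis (not along the pixel's ray), 0 where there is no reading), "mtx" (3x3 intrinsics, pixels), "rvec" (rotation vector, rad) and "tvec" (3), from world to camera coordinates, as OpenCV has them. Camera axes: x right, y down, z forward; pixel columns grow to the right and rows downward; lengths in mm; the calibration is good to about 2 mm. A picture is of the moment at which its call begins.
- ctrl.close_job(): hands the job in, once; it reports no verdict.
The state is a dict: "t": time; "qpos": joint angles; "qvel": joint speeds; "joint_torque": joint torques, N m; "ee_pos": TCP position; "orientation": TCP orientation; "ft_force": force on the tool from outside, world axes, zero at the start; "moment": the same for the moment, N m; "width": finger opening in mm.
Only numpy, scipy, OpenCV 4.12 (cv2) and the standard library are available. Lean on these libraries where they do the work, as an engineer would, in place of code of your own. Each camera call takes 0.05 s, during which the arm holds its last target. There are 200 camera calls.

## Working session

There is one attempt and no reset: what is moved stays moved. The work goes in short steps, Python scripts to look and compute and a tool call to move; the robot and the scene stay as the last step left them, time stands still between calls to the robot, and variables do not carry over. Pictures are saved under pics/ and viewed, about 8 in all and at most 12, crops included, and the job is handed in when it is done.

Besides the shell and the picture viewer there is one more tool, called after "Request:" as name(argument=value, ...), one argument or row to a line, values as JSON. apply_moves: Moves the arm, as the interface text tells. Its arguments: {"type":"object","properties":{"increments":{"type":"array","items":{"type":"object","properties":{"gripper":{"type":"number"},"delta_pos":{"type":"array","items":{"type":"number"}},"dr":{"type":"array","items":{"type":"number"}}}}}},"required":["increments"]}

```bash
mkdir -p pics; ls
cat > h.py <<'E'
import numpy as np, cv2
from workcell import ctrl
def cam(n):
    d=ctrl.get_image(n); d['R']=cv2.Rodrigues(np.array(d['rvec'],float))[0]; d['t']=np.array(d['tvec'],float).ravel(); d['K']=np.array(d['mtx'],float); return d
def cloud(d):
    z=d['range_z'].astype(float); v,u=np.mgrid[:z.shape[0],:z.shape[1]]; K=d['K']
    p=np.stack([(u-K[0,2])/K[0,0]*z,(v-K[1,2])/K[1,1]*z,z],-1)
    w=(p-d['t'])@d['R']; w[z<=0]=np.nan; return w
def proj(d,P): 
    return cv2.projectPoints(np.atleast_2d(P).astype(float),cv2.Rodrigues(d['R'])[0],d['t'],d['K'],None)[0].reshape(-1,2)
def save(d,f): cv2.imwrite('pics/'+f,d['img'][:,:,::-1])
E
python3 - <<'E'
from h import *
ims=[]
for n in('scene','top'):
    d=cam(n); save(d,n+'0.png'); np.savez('/tmp/'+n,**{k:d[k] for k in('img','range_z','R','t','K')}); print(n,-d['R'].T@d['t'],d['K'][0,0])
o=ctrl.get_obs(); print(o['ee_pos'],o['orientation'],o['ft_force'],o['width'],o['t'])
E
```

```text
pics
scene [1294.89845126  251.7191895   771.30564683] 482.1755525728361
top [415.84040866 -15.13166015 769.33918049] 383.5473143020975
[ 244.84041879 -574.51592805  229.97210474] [ 2.00029626  0.40980773 -2.00082279] [ 0.16870054 -0.10125374 -0.29175888] 88.01355385841184 0.1
```

View pics/scene0.png

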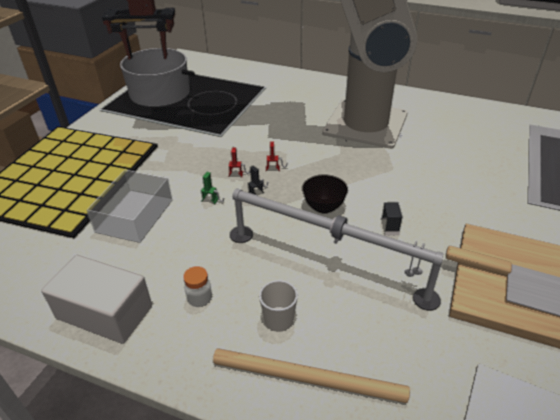

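View pics/top0.png

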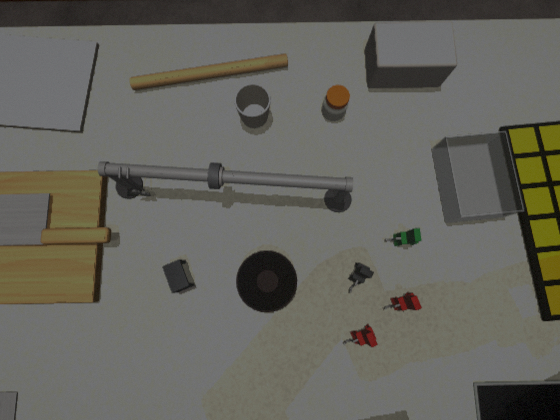

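The scene view (from the far side) shows the dark hook clip at (255,180), the collar at (338,229), and the bowl at (325,195). The top view shows the clip at (361,272) with its hook to lower left at (352,288), the collar at (216,175), and the rail running from (105,170) to (350,184).

Run:
```python
from h import *
for n in('top','scene'):
    d=dict(np.load(f'/tmp/{n}.npz')); w=cloud(d); im=d['img'].astype(int)
    X,Y,Z=w[...,0],w[...,1],w[...,2]
    # rail
    m=(Z>118)&(Z<140)&(X>380)&(X<700)&(Y>-260)&(Y<260)
    u=w[m]; 
    print(n,'hi',m.sum(),u.min(0),u.max(0))
    # rail fit: top ridge
    ys=np.arange(-200,200,20)
    rows=[]
    for y in ys:
        k=m&(abs(Y-y)<10)
        if k.sum()>3: rows.append([y,np.median(X[k]),np.percentile(Z[k],90),k.sum()])
    print(np.round(rows,1).tolist())
    # things on the counter nearby
    m=((Z>8)&(Z<118)&(X>200)&(X<560)&(Y>-330)&(Y<150)).astype(np.uint8)
    k,l,s,c=cv2.connectedComponentsWithStats(m)
    for i in range(1,k):
        if s[i,4]>25: q=l==i; print(np.round(c[i]),s[i,4],'rgb',im[q].mean(0).round(),'mean',np.nanmean(w[q],0).round(1),w[q].min(0).round(),w[q].max(0).round())
d=dict(np.load('/tmp/top.npz')); w=cloud(d)
c=cv2.resize(d['img'][240:310,310:430],None,fx=6,fy=6,interpolation=cv2.INTER_CUBIC)
c2=cv2.resize(dict(np.load('/tmp/scene.npz'))['img'][150:215,205:305],None,fx=6,fy=6,interpolation=cv2.INTER_CUBIC)
c2=cv2.copyMakeBorder(c2,0,0,0,120,0)[:180*10]
cv2.imwrite('pics/c1.png',np.vstack([c,c2])[:,:,::-1].clip(0,255)) 
print(w[262:290,345:375,2].round(0)[::2,::2])
```

```text
top hi 3045 [ 572.84457712 -151.0151045   118.07025535] [630.03118859 259.93038612 139.93650558]
[[-140.0, 583.2, 132.8, 164.0], [-120.0, 585.2, 131.3, 147.0], [-100.0, 587.0, 131.1, 145.0], [-80.0, 589.0, 131.4, 147.0], [-60.0, 590.6, 131.0, 144.0], [-40.0, 592.1, 131.3, 139.0], [-20.0, 594.0, 131.3, 149.0], [0.0, 595.8, 131.3, 137.0], [20.0, 597.0, 131.2, 146.0], [40.0, 598.7, 131.2, 143.0], [60.0, 600.8, 131.4, 148.0], [80.0, 599.3, 138.5, 205.0], [100.0, 600.2, 137.5, 133.0], [120.0, 605.5, 131.0, 146.0], [140.0, 607.4, 131.0, 144.0], [160.0, 609.3, 131.1, 144.0], [180.0, 611.0, 131.3, 138.0]]
[407. 237.] 356 rgb [37. 62. 40.] mean [ 499.5 -264.7   50.6] [ 488. -288.    8.] [ 512. -242.   83.]
[266. 281.] 2492 rgb [25. 23. 22.] mean [423.4   2.7  34.4] [369. -53.   8.] [478.  57.  63.]
[360. 274.] 325 rgb [44. 44. 42.] mean [ 432.  -171.7   50.2] [ 401. -192.    8.] [ 454. -155.   84.]
[189. 283.] 45 rgb [39. 39. 38.] mean [420.4 146.6  40.1] [416. 143.   8.] [432. 150.  58.]
[406. 302.] 393 rgb [75. 34. 30.] mean [ 380.1 -251.7   50.4] [ 365. -271.    8.] [ 397. -221.   83.]
[36
[... 1401 characters left out ...]
. -2.]
 [ 0.  1. -1.  1. -1. 33. 52. 74. 79. 83. 82. 38. 39.  1. -0.]
 [-3.  2. -0. -1.  1. 41. 62. 79. 80. 81. 81. 82. 79. -0.  1.]
 [-1. -0.  0.  4.  0. 45. 60. 74. 80. 81. 79. 82. 82. 79. 78.]
 [ 0. -1. -3. 12. 38. 35. 36. 47. 59. 72. 81. 79. 80. 82. -0.]
 [-2. -0.  7. 33. 38. 35. 37. 38. 35. 47. 57. 75. 78. 81.  1.]
 [ 1.  1.  8.  9. 22. 36. 35. 36. 38. 38. -1.  0.  1.  1. -2.]
 [ 0. -3. -2.  0.  4.  6. 39. 36. 38. 37.  0. -2. -0. -0.  0.]
 [-2.  0. -1. -0. -1. 38. 34.  5. 23. 37. -1. -1.  1. -0. -0.]
 [-1.  0.  2. -1. 26. 34. -0.  3.  1. -0. -2. -1. -0. -1. -0.]
 [-2.  2.  0. 10. -0. -1.  1. -1.  0. -1. -1.  1. -3.  3. -1.]
 [ 1. -2.  8. 10. -1. -0. -1.  1.  2.  1.  1. -1.  1.  0.  1.]]
```

View pics/c1.png

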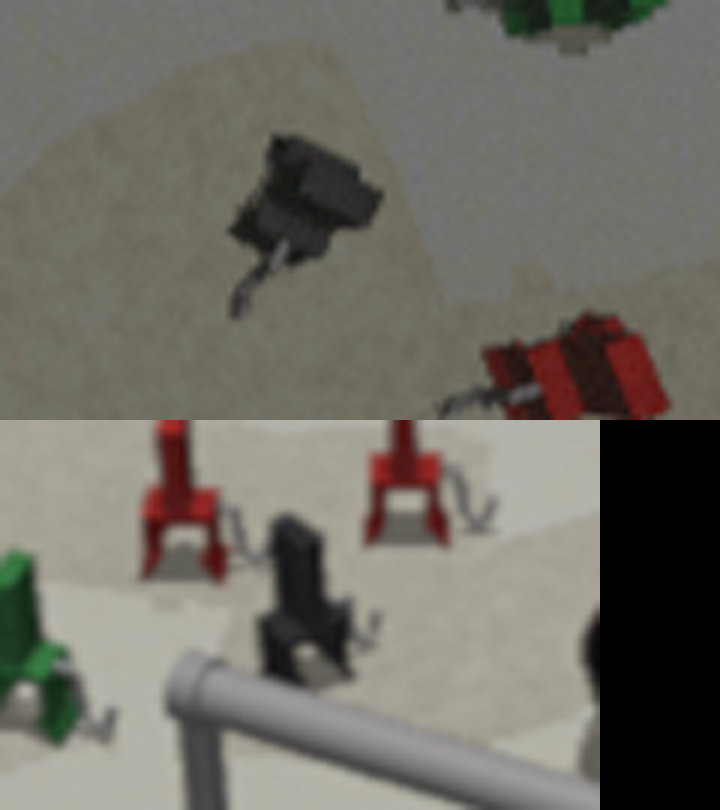

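```bash
cat > fit.py <<'E'
from h import *
from scipy.optimize import least_squares
def rail(w,ylo=-140,yhi=60):
    p=w.reshape(-1,3); p=p[(p[:,2]>105)&(p[:,2]<140)&(p[:,1]>ylo)&(p[:,1]<yhi)&(abs(p[:,0]-600-.09*p[:,1])<30)]
    f=lambda a:np.hypot((p[:,0]-a[0]-a[1]*p[:,1])*np.cos(np.arctan(a[1])),p[:,2]-a[2])-11
    r=least_squares(f,[598,.09,120],loss='soft_l1'); return r.x,np.std(f(r.x)),len(p)
def tab(w,x0,y0,zlo=70):
    p=w.reshape(-1,3); p=p[(p[:,2]>zlo)&(p[:,2]<90)&(np.hypot(p[:,0]-x0,p[:,1]-y0)<40)]
    r=cv2.minAreaRect(p[:,:2].astype(np.float32)); return r,p.mean(0),np.percentile(p[:,2],90),len(p),p
E
python3 - <<'E'
from fit import *
for n in('top','scene'):
    d=dict(np.load(f'/tmp/{n}.npz')); w=cloud(d)
    print(n,rail(w),rail(w,110,150))
    for z in (60,76):
        r=tab(w,440,-172,z); print('tab',r[:4])
    p=w.reshape(-1,3); q=p[(p[:,2]>31)&(p[:,2]<90)&(np.hypot(p[:,0]-440,p[:,1]+172)<45)]
    c=q[q[:,2]<41];print('crown', cv2.minAreaRect(c[:,:2].astype(np.float32)))
    # collar profile: max Z and radius along y
    a=rail(w)[0]; u=np.array([a[1],1,0]);u/=np.linalg.norm(u); o=np.array([a[0],0,a[2]])
    s=(p-o)@u; rad=np.linalg.norm(p-o-np.outer(s,u),axis=1)
    for k in range(60,106,3):
        m=(s>=k)&(s<k+3)&(rad<30)&(p[:,2]>100); print(k,m.sum(),np.percentile(rad[m],[50,90]).round(1),end='; ')
    print()
E
```

```text
top (array([5.98452260e+02, 8.48782408e-02, 1.19761995e+02]), np.float64(0.9626704968277839), 1456) (array([5.97544379e+02, 9.03346204e-02, 1.19727724e+02]), np.float64(0.861573794294095), 292)
tab (((435.329833984375, -175.5925750732422), (24.351425170898438, 11.492718696594238), 61.89891815185547), array([ 435.27968902, -174.27012627,   78.18281331]), np.float64(82.09044030217257), 119)
tab (((435.30584716796875, -175.66464233398438), (24.225265502929688, 11.476634979248047), 62.031707763671875), array([ 435.4848531 , -175.2517445 ,   80.65563309]), np.float64(82.1191675866434), 95)
crown ((431.5313720703125, -173.3792266845703), (24.224454879760742, 41.601802825927734), 61.65304946899414)
60 25 [10.9 12.6]; 63 23 [11.  12.7]; 66 20 [11.1 12.1]; 69 20 [10.8 11.5]; 72 42 [11.8 17.3]; 75 36 [17.  18.2]; 78 65 [20.  23.2]; 81 47 [22.8 24.2]; 84 41 [22.7 23.6]; 87 50 [22.9 23.9]; 90 47 [22.5 23.9]; 93 45 [22.6 24. ]; 96 18 [22.2 23.1]; 99 15 [10.9 12.1]; 102 20 [11.  11.9]; 105 22 [11.2 12.2]; 
scene (array([5.99068435e+02, 8.38390942e-02, 1.19514964e+02]), np.float64(1.414366765108617
[... 211 characters left out ...]
rray([ 440.40922321, -174.60780353,   73.50556656]), np.float64(81.69224396540366), 90)
tab (((437.3277587890625, -175.35110473632812), (26.60909652709961, 14.94143009185791), 68.77574157714844), array([ 438.72392428, -175.60081405,   79.82938118]), np.float64(82.27304087604571), 43)
crown ((437.81805419921875, -172.39373779296875), (25.374385833740234, 40.50966262817383), 42.47382354736328)
60 15 [10.8 12.7]; 63 14 [10.8 12.1]; 66 17 [10.8 13.6]; 69 15 [10.8 12.5]; 72 11 [15.9 17.4]; 75 22 [17.  18.6]; 78 21 [22.8 23.6]; 81 32 [22.6 24.1]; 84 37 [22.7 24.4]; 87 38 [22.6 24.8]; 90 34 [22.3 24.6]; 93 35 [22.7 24. ]; 96 68 [17.4 22.7]; 99 19 [12.  13.2]; 102 19 [10.8 12.2]; 105 14 [11.1 12.4];
```

```bash
cat > plan.py <<'E'
from h import *
import sys
def plan(x,y,z,yaw,n):
    """TCP target, tool y at yaw (mod pi) of clip x axis; prints total deltas in tool frame"""
    o=ctrl.get_obs(); R=cv2.Rodrigues(np.array(o['orientation']))[0]; p=np.array(o['ee_pos'])
    best=[]
    for k in(0,np.pi):
        a=yaw+k; Y=np.array([np.cos(a),np.sin(a),0]); X=np.array([0,0,-1.]); T=np.stack([X,Y,np.cross(X,Y)],1)
        best.append((cv2.Rodrigues(R.T@T)[0].ravel(),T))
    best.sort(key=lambda b:np.linalg.norm(b[0]))
    print('p',p.round(1),'R',R.round(3).tolist(),'q',np.round(o['qpos'],2),'t',o['t'],'F',np.round(o['ft_force'],1),'w',o['width'])
    for dr,T in best: print('dr',dr.round(3),'world d',np.array([x,y,z])-p,'in tool now cm',(R.T@(np.array([x,y,z])-p)/10).round(2),'in final tool',(T.T@(np.array([x,y,z])-p)/10).round(2))
E
python3 - <<'E'
from plan import *
plan(436,-175.5,150,np.deg2rad(-28),1)
E
```

```text
p [ 244.8 -574.5  230. ] R [[-0.001, 0.392, -0.92], [0.001, -0.92, -0.392], [-1.0, -0.001, -0.0]] q [-1.19  0.42  1.63 -0.    1.09 -0.02] t 0.1 F [ 0.2 -0.1 -0.3] w 88.01355385841184
dr [-0.679 -0.     0.001] world d [191.15958121 399.01592805 -79.97210474] in tool now cm [  8.04 -29.2  -33.23] in final tool [  8.    -1.85 -44.21]
dr [2.462e+00 2.000e-03 1.000e-03] world d [191.15958121 399.01592805 -79.97210474] in tool now cm [  8.04 -29.2  -33.23] in final tool [ 8.    1.85 44.21]
```

Request:
apply_moves(
  increments=[
    {"gripper": 60, "delta_pos": [0, -2.92, -3.32], "dr": [0, 0, 0]},
    {"gripper": 60, "delta_pos": [0, -2.92, -3.32], "dr": [0, 0, 0]},
    {"gripper": 60, "delta_pos": [0, -2.92, -3.32], "dr": [0, 0, 0]},
    {"gripper": 60, "delta_pos": [0, -2.92, -3.32], "dr": [0, 0, 0]},
    {"gripper": 60, "delta_pos": [0, -2.92, -3.32], "dr": [0, 0, 0]},
  ],
)

```text
t: 0.52
ee_pos: [335.1, -385.2, 230.4]
orientation: [2.0, 0.408, -2.001]
ft_force: [2.1, -0.5, 0.3]
width: 58.1
```

Request:
apply_moves(
  increments=[
    {"gripper": 60, "delta_pos": [0, -2.92, -3.32], "dr": [0, 0, 0]},
    {"gripper": 60, "delta_pos": [0, -2.92, -3.32], "dr": [0, 0, 0]},
    {"gripper": 60, "delta_pos": [0, -2.92, -3.32], "dr": [0, 0, 0]},
    {"gripper": 60, "delta_pos": [0, -2.92, -3.32], "dr": [0, 0, 0]},
    {"gripper": 60, "delta_pos": [0, -2.92, -3.32], "dr": [0, 0, 0]},
  ],
)

```text
t: 0.93
ee_pos: [425.2, -197.2, 230.6]
orientation: [2.0, 0.408, -2.0]
ft_force: [0.7, 0.3, -0.0]
width: 52.5
```

Request:
apply_moves(
  increments=[
    {"gripper": 60, "delta_pos": [0.2, 0, 0], "dr": [-0.12, 0, 0]},
    {"gripper": 60, "delta_pos": [0.2, 0, 0], "dr": [-0.12, 0, 0]},
    {"gripper": 60, "delta_pos": [0.2, 0, 0], "dr": [-0.12, 0, 0]},
    {"gripper": 60, "delta_pos": [0.2, 0, 0], "dr": [-0.12, 0, 0]},
    {"gripper": 60, "delta_pos": [0.2, 0, 0], "dr": [-0.12, 0, 0]},
  ],
)

```text
t: 1.35
ee_pos: [424.9, -198.8, 220.4]
orientation: [1.609, 0.89, -1.61]
ft_force: [-0.8, -0.4, -0.5]
width: 52.6
```

Request:
apply_moves(
  increments=[
    {"gripper": 60, "delta_pos": [0.2, 0, 0], "dr": [-0.08, 0, 0]},
    {"gripper": 60, "delta_pos": [0.2, 0, 0], "dr": [0, 0, 0]},
    {"gripper": 60, "delta_pos": [0.2, 0, 0], "dr": [0, 0, 0]},
    {"gripper": 60, "delta_pos": [0, 0, 0], "dr": [0, 0, 0]},
    {"gripper": 60, "delta_pos": [0, 0, 0], "dr": [0, 0, 0]},
  ],
)

```text
t: 1.77
ee_pos: [424.9, -199.1, 214.5]
orientation: [1.56, 0.937, -1.56]
ft_force: [-0.3, 0.7, -0.1]
width: 52.4
```

Run:
```python
from plan import *
from fit import tab,rail
plan(436,-175.5,51.5,np.deg2rad(-28),1)
d=cam('wrist'); save(d,'w1.png'); w=cloud(d); print(-d['R'].T@d['t'])
for z in(60,74): print(tab(w,436,-175,z)[:4])
```

```text
p [ 424.9 -199.1  214.5] R [[-0.0, 0.882, -0.47], [0.0, -0.47, -0.882], [-1.0, -0.0, -0.0]] q [-0.46  0.22  1.98  0.    0.95  0.03] t 1.7667 F [-0.3  0.7 -0.1] w 52.44728811018249
dr [-0.001 -0.     0.   ] world d [  11.13972568   23.63678481 -163.03434367] in tool now cm [16.3  -0.12 -2.61] in final tool [16.3  -0.13 -2.61]
dr [3.14e+00 1.00e-03 0.00e+00] world d [  11.13972568   23.63678481 -163.03434367] in tool now cm [16.3  -0.12 -2.61] in final tool [16.3   0.13  2.61]
[ 457.93276244 -140.1270863   368.71655732]
(((436.1706237792969, -176.6793212890625), (24.05904197692871, 11.69873046875), 61.855777740478516), array([ 436.77755441, -175.80359052,   80.29110142]), np.float64(82.00367373904093), 455)
(((436.1431884765625, -176.66458129882812), (24.012060165405273, 11.669404983520508), 62.177757263183594), array([ 436.50987934, -176.28218223,   81.01661184]), np.float64(82.02190024139955), 433)
```

View pics/w1.png

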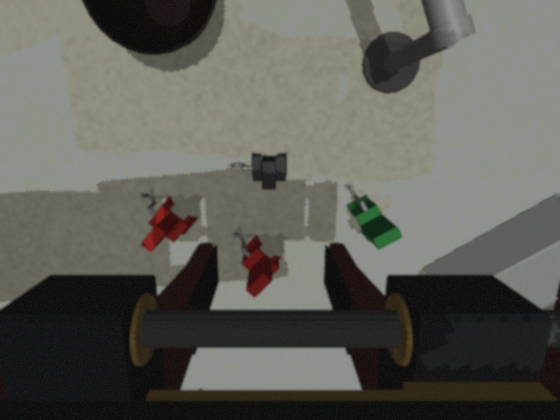

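The wrist view shows the dark clip at (268,168), square to the fingers, with the hook to the left at (238,166) and the red and green clips clear of the finger path.

Request:
apply_moves(
  increments=[
    {"gripper": 55, "delta_pos": [1.0, -0.1, -1.27], "dr": [0, 0, 0]},
    {"gripper": 55, "delta_pos": [1.0, 0, -1.27], "dr": [0, 0, 0]},
    {"gripper": 55, "delta_pos": [2.5, 0, 0], "dr": [0, 0, 0]},
    {"gripper": 55, "delta_pos": [2.5, 0, 0], "dr": [0, 0, 0]},
    {"gripper": 55, "delta_pos": [2.5, 0, 0], "dr": [0, 0, 0]},
  ],
)

```text
t: 2.23
ee_pos: [436.6, -176.2, 119.2]
orientation: [1.56, 0.936, -1.558]
ft_force: [1.1, -0.6, -0.0]
width: 48.4
```

Request:
apply_moves(
  increments=[
    {"gripper": 55, "delta_pos": [2.0, 0, 0], "dr": [0, 0, 0]},
    {"gripper": 55, "delta_pos": [2.0, 0, 0], "dr": [0, 0, 0]},
    {"gripper": 55, "delta_pos": [1.5, 0, 0], "dr": [0, 0, 0]},
    {"gripper": 55, "delta_pos": [1.0, 0, 0], "dr": [0, 0, 0]},
    {"gripper": 55, "delta_pos": [0.5, 0, 0], "dr": [0, 0, 0]},
  ],
)

```text
t: 2.65
ee_pos: [435.6, -176.1, 48.6]
orientation: [1.559, 0.938, -1.56]
ft_force: [-0.2, -0.4, 0.3]
width: 48.6
```

Request:
apply_moves(
  increments=[
    {"gripper": 55, "delta_pos": [0.3, 0, 0], "dr": [0, 0, 0]},
    {"gripper": 55, "delta_pos": [0, 0, 0], "dr": [0, 0, 0]},
    {"gripper": 40, "delta_pos": [0, 0, 0], "dr": [0, 0, 0]},
    {"gripper": 30, "delta_pos": [0, 0, 0], "dr": [0, 0, 0]},
    {"gripper": 22, "delta_pos": [0, 0, 0], "dr": [0, 0, 0]},
  ],
)

```text
t: 3.07
ee_pos: [436.5, -176.5, 47.4]
orientation: [1.559, 0.936, -1.558]
ft_force: [-0.1, -0.8, -0.0]
width: 32.2
```

Request:
apply_moves(
  increments=[
    {"gripper": 10, "delta_pos": [0, 0, 0], "dr": [0, 0, 0]},
    {"gripper": 5, "delta_pos": [0, 0, 0], "dr": [0, 0, 0]},
    {"gripper": 0, "delta_pos": [0, 0, 0], "dr": [0, 0, 0]},
    {"gripper": 0, "delta_pos": [0, 0, 0], "dr": [0, 0, 0]},
    {"gripper": 0, "delta_pos": [0, 0, 0], "dr": [0, 0, 0]},
  ],
)

```text
t: 3.48
ee_pos: [436.1, -176.3, 46.8]
orientation: [1.559, 0.937, -1.559]
ft_force: [-0.3, 0.8, 2.9]
width: 11.9
```

Request:
apply_moves(
  increments=[
    {"gripper": 0, "delta_pos": [0, 0, 0], "dr": [0, 0, 0]},
    {"gripper": 0, "delta_pos": [0, 0, 0], "dr": [0, 0, 0]},
    {"gripper": 0, "delta_pos": [-0.5, 0, 0], "dr": [0, 0, 0]},
    {"gripper": 0, "delta_pos": [-1, 0, 0], "dr": [0, 0, 0]},
    {"gripper": 0, "delta_pos": [-1.5, 0, 0], "dr": [0, 0, 0]},
  ],
)

```text
t: 3.9
ee_pos: [435.1, -175.9, 76.6]
orientation: [1.558, 0.94, -1.561]
ft_force: [0.0, 0.2, -0.7]
width: 12.3
```

Request:
apply_moves(
  increments=[
    {"gripper": 0, "delta_pos": [-2.5, 0, 0], "dr": [0, 0, 0]},
    {"gripper": 0, "delta_pos": [-3, 0, 0], "dr": [0, 0, 0]},
    {"gripper": 0, "delta_pos": [-3, 0, 0], "dr": [0, 0, 0]},
    {"gripper": 0, "delta_pos": [-3, 0, 0], "dr": [0, 0, 0]},
    {"gripper": 0, "delta_pos": [-1.5, 0, 0], "dr": [0, 0, 0]},
  ],
)

```text
t: 4.32
ee_pos: [437.1, -176.7, 210.7]
orientation: [1.56, 0.933, -1.555]
ft_force: [0.8, -0.5, -1.4]
width: 12.0
```

Request:
apply_moves(
  increments=[
    {"gripper": 0, "delta_pos": [0, 0, 0], "dr": [-0.1, 0, 0]},
    {"gripper": 0, "delta_pos": [0, 0, 0], "dr": [-0.1, 0, 0]},
    {"gripper": 0, "delta_pos": [0, 0, 0], "dr": [-0.1, 0, 0]},
    {"gripper": 0, "delta_pos": [0, 0, 0], "dr": [-0.1, 0, 0]},
    {"gripper": 0, "delta_pos": [0, 0, 0], "dr": [0, 0, 0]},
  ],
)

```text
t: 4.73
ee_pos: [435.8, -176.1, 207.4]
orientation: [1.271, 1.168, -1.271]
ft_force: [-0.8, 0.3, -1.3]
width: 11.9
```

Run:
```python
from plan import *
o=ctrl.get_obs()
y=25; plan(598.7+.0845*y,y,210,-.0845,1)
print(o['moment'])
d=cam('wrist'); save(d,'w2.png'); w=cloud(d); p=w.reshape(-1,3); e=np.array(o['ee_pos'])
q=p[(np.hypot(p[:,0]-e[0],p[:,1]-e[1])<45)&(p[:,2]>140)]
for a in range(140,270,6):
    k=q[(q[:,2]>=a)&(q[:,2]<a+6)]
    if len(k): print(a,len(k),k.mean(0).round(1),k.min(0).round(),k.max(0).round())
```

```text
p [ 435.8 -176.1  207.4] R [[0.0, 0.996, -0.084], [-0.0, -0.084, -0.996], [-1.0, 0.0, 0.0]] q [-0.41  0.23  1.98  0.    0.93 -0.33] t 4.7333 F [-0.8  0.3 -1.3] w 11.913063043075782
dr [ 0.  0. -0.] world d [165.05827044 201.14159895   2.637142  ] in tool now cm [ -0.26  14.75 -21.44] in final tool [ -0.26  14.75 -21.44]
dr [-3.142e+00  1.000e-03  0.000e+00] world d [165.05827044 201.14159895   2.637142  ] in tool now cm [ -0.26  14.75 -21.44] in final tool [ -0.26 -14.75  21.44]
[-0.07215552 -0.07449     0.03373037]
158 44 [ 437.4 -168.8  163. ] [ 419. -175.  161.] [ 456. -164.  164.]
164 147 [ 425.6 -169.4  167.3] [ 399. -177.  164.] [ 456. -163.  170.]
170 272 [ 425.1 -169.6  173.5] [ 398. -176.  170.] [ 453. -164.  176.]
176 192 [ 420.7 -170.   178.5] [ 396. -176.  176.] [ 453. -164.  182.]
182 91 [ 426.2 -168.9  184.8] [ 399. -175.  182.] [ 453. -164.  188.]
188 95 [ 429.8 -167.9  191.3] [ 411. -175.  188.] [ 453. -164.  194.]
194 492 [ 431.4 -168.3  196.8] [ 411. -178.  194.] [ 453. -164.  200.]
200 252 [ 437.8 -166.   203.1] [ 423. -169.  200.] [ 452. -165.  206.]
206 288 [ 437.9 -166.   209. ] [ 423. -169.  206.] [ 452. -164.  212.]
212 327 [ 437.4 -165.9  215. ] [ 423. -169.  212.] [ 452. -165.  218.]
218 385 [ 437.7 -166.   221.1] [ 423. -170.  218.] [ 452. -164.  224.]
224 386 [ 437.7 -166.   227.1] [ 422. -169.  224.] [ 453. -164.  230.]
230 502 [ 437.7 -166.   233.1] [ 422. -169.  230.] [ 454. -164.  236.]
236 1111 [ 437.4 -169.5  240.4] [ 422. -179.  236.] [ 454. -164.  242.]
242 575 [ 437.2 -169.7  243.7] [ 427. -178.  242.] [ 449. -165.  248.]
248 231 [ 437.7 -166.9  250.9] [ 427. -175.  248.] [ 448. -165.  254.]
254 296 [ 437.2 -172.4  256.4] [ 428. -189.  254.] [ 447. -165.  260.]
260 113 [ 436.6 -176.5  262.4] [ 428. -189.  260.] [ 446. -165.  266.]
266 125 [ 436.3 -182.6  269.2] [ 428. -190.  266.] [ 444. -173.  272.]
```

View pics/w2.png

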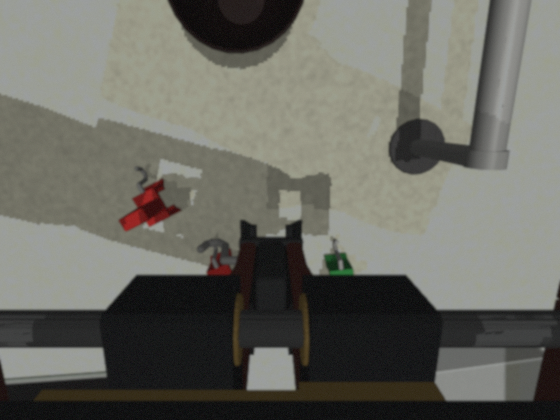

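The wrist view shows the clip upright between the fingers at (272,270) with the hook to the left at (205,245). Next I'll carry it over the rail.

Request:
apply_moves(
  increments=[
    {"gripper": 0, "delta_pos": [-0.3, 0.8, -1.2], "dr": [0, 0, 0]},
    {"gripper": 0, "delta_pos": [0, 1.5, -2.2], "dr": [0, 0, 0]},
    {"gripper": 0, "delta_pos": [0, 1.7, -2.5], "dr": [0, 0, 0]},
    {"gripper": 0, "delta_pos": [0, 1.7, -2.5], "dr": [0, 0, 0]},
    {"gripper": 0, "delta_pos": [0, 1.7, -2.5], "dr": [0, 0, 0]},
  ],
)

```text
t: 5.2
ee_pos: [519.8, -73.1, 210.0]
orientation: [1.277, 1.164, -1.277]
ft_force: [0.4, -0.6, -1.4]
width: 11.8
```

Request:
apply_moves(
  increments=[
    {"gripper": 0, "delta_pos": [0, 1.7, -2.5], "dr": [0, 0, 0]},
    {"gripper": 0, "delta_pos": [0, 1.7, -2.5], "dr": [0, 0, 0]},
    {"gripper": 0, "delta_pos": [0, 1.7, -2.5], "dr": [0, 0, 0]},
    {"gripper": 0, "delta_pos": [0, 1.5, -2.0], "dr": [0, 0, 0]},
    {"gripper": 0, "delta_pos": [0, 0.75, -0.92], "dr": [0, 0, 0]},
  ],
)

```text
t: 5.62
ee_pos: [603.2, 25.4, 209.9]
orientation: [1.276, 1.165, -1.274]
ft_force: [0.0, 0.2, -0.9]
width: 12.0
```

Request:
apply_moves(
  increments=[
    {"gripper": 0, "delta_pos": [0, 0, 0], "dr": [0, 0, 0]},
    {"gripper": 0, "delta_pos": [0, 0, 0], "dr": [0, 0, 0]},
    {"gripper": 0, "delta_pos": [0, 0, 0], "dr": [0, 0, 0]},
    {"gripper": 0, "delta_pos": [0, 0, 0], "dr": [0, 0, 0]},
    {"gripper": 0, "delta_pos": [0, 0, 0], "dr": [0, 0, 0]},
  ],
)

```text
t: 6.03
ee_pos: [601.0, 22.1, 209.8]
orientation: [1.275, 1.166, -1.275]
ft_force: [-0.2, -0.3, -1.2]
width: 12.0
```

Run:
```python
from plan import *
from fit import rail
y=24; plan(598.7+.0845*y,y,170,-.0845,1)
for n in('top','scene','wrist'):
    d=cam(n); w=cloud(d); p=w.reshape(-1,3)
    print(n,rail(w,-140,0),rail(w,50,68)[0] if n!='top' else '')
    q=p[(p[:,2]>150)&(p[:,2]<250)&(np.hypot(p[:,0]-600,p[:,1]-24)<50)]
    a=rail(w,-140,0)[0]; u=np.array([a[1],1,0]);u/=np.linalg.norm(u); o=np.array([a[0],0,a[2]])
    s=(p-o)@u; rad=np.linalg.norm(p-o-np.outer(s,u),axis=1)
    for k in range(66,86,2):
        m=(s>=k)&(s<k+2)&(rad<30)&(p[:,2]>100)
        if m.sum(): print(k,m.sum(),np.percentile(rad[m],[50,90]).round(1),end='; ')
    print()
    if n=='scene':
        u0=proj(d,[600,24,150])[0].astype(int); c=d['img'][u0[1]-90:u0[1]+70,u0[0]-110:u0[0]+110]; cv2.imwrite('pics/s2.png',cv2.resize(c,None,fx=3.5,fy=3.5,interpolation=cv2.INTER_CUBIC)[:,:,::-1])
```

```text
p [601.   22.1 209.8] R [[-0.0, 0.996, -0.09], [-0.0, -0.09, -0.996], [-1.0, -0.0, 0.0]] q [ 0.02  0.41  1.7  -0.    1.03  0.11] t 6.0333 F [-0.2 -0.3 -1.2] w 11.956752497381107
dr [-0.005  0.     0.   ] world d [ -0.24585647   1.93242096 -39.81721913] in tool now cm [ 3.98 -0.04 -0.19] in final tool [ 3.98 -0.04 -0.19]
dr [ 3.136  0.    -0.   ] world d [ -0.24585647   1.93242096 -39.81721913] in tool now cm [ 3.98 -0.04 -0.19] in final tool [3.98 0.04 0.19]
top (array([6.01395753e+02, 1.07972608e-01, 1.19851446e+02]), np.float64(1.1446507864693465), 188) 

scene (array([5.99022648e+02, 8.50535125e-02, 1.19637392e+02]), np.float64(1.3343824314188675), 661) [5.97474790e+02 1.13152211e-01 1.19888639e+02]
66 12 [11.6 12.7]; 68 9 [11.1 11.8]; 70 13 [11.6 13. ]; 72 6 [15.4 16. ]; 74 14 [16.2 17.6]; 76 11 [16.6 19.7]; 78 10 [21.9 22.7]; 80 20 [22.3 23.4]; 82 26 [22.8 24. ]; 84 24 [22.7 25. ]; 
wrist (array([5.98980848e+02, 8.26710177e-02, 1.20246352e+02]), np.float64(0.47939440700585984), 1141) [5.98965392e+02 8.90785821e-02 1.20167062e+02]
66 97 [10.9 11.7]; 68 95 [10.9 11.6]; 70 97 [11.  11.6]; 72 93 [11.5 17. ]; 74 149 [16.9 17.6]; 76 155 [16.9 17.6]; 78 170 [22.3 23.2]; 80 209 [22.6 23.4]; 82 229 [22.7 23.4]; 84 228 [22.7 23.3];
```

View pics/s2.png

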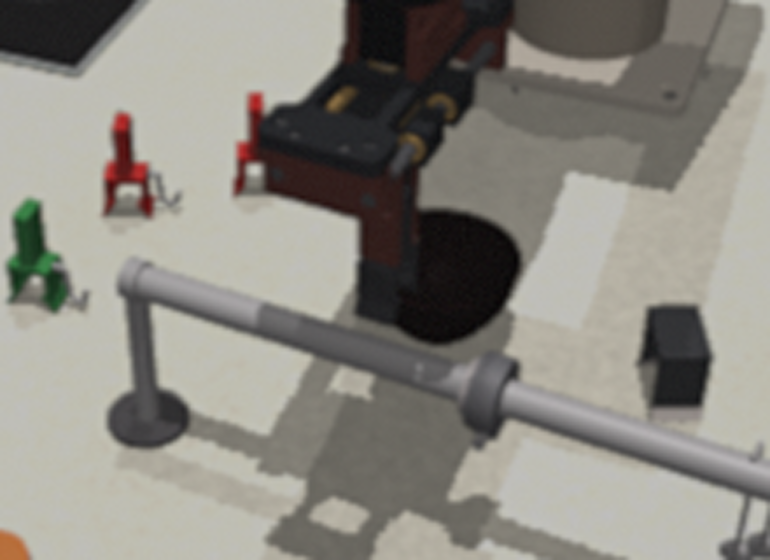

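The scene view shows the gripper above the rail at (385,250), with the collar and its nose at (490,390) and (460,375). The clip under the fingertip is hard to make out, so I'll check it in depth.

Run:
```python
from h import *
for n in('wrist','scene'):
    d=cam(n); p=cloud(d).reshape(-1,3); q=p[(np.hypot(p[:,0]-601,p[:,1]-22)<48)&(p[:,2]>145)]
    for a in range(145,215,6):
        k=q[(q[:,2]>=a)&(q[:,2]<a+6)]
        if len(k): print(n,a,len(k),k.mean(0).round(1),k.min(0).round(),k.max(0).round())
```

```text
wrist 157 2 [603.5  33.3 162.9] [587.  32. 163.] [620.  35. 163.]
wrist 163 101 [603.6  30.2 166.8] [571.  23. 164.] [621.  35. 169.]
wrist 169 174 [581.5  28.1 172.4] [564.  23. 169.] [619.  35. 175.]
wrist 175 284 [594.9  29.8 177.8] [563.  23. 175.] [618.  35. 181.]
wrist 181 138 [583.1  28.3 183.4] [562.  23. 181.] [619.  35. 187.]
wrist 187 87 [593.6  30.  190.1] [576.  24. 187.] [619.  35. 193.]
wrist 193 251 [594.7  30.1 197.4] [577.  21. 193.] [619.  35. 199.]
wrist 199 400 [600.   31.3 201.1] [578.  22. 199.] [619.  35. 205.]
wrist 205 266 [603.6  32.7 208. ] [589.  30. 205.] [618.  34. 211.]
wrist 211 311 [603.2  32.7 214.1] [589.  30. 211.] [618.  34. 217.]
scene 157 3 [597.6  27.4 162.9] [585.  23. 163.] [620.  34. 163.]
scene 163 39 [615.4  22.2 166.1] [588.  10. 163.] [623.  35. 169.]
scene 169 43 [613.6  23.5 171.7] [589.   8. 169.] [621.  35. 175.]
scene 175 43 [609.   24.5 178. ] [589.  10. 175.] [622.  35. 181.]
scene 181 36 [611.   23.8 184. ] [589.   9. 181.] [620.  35. 187.]
scene 187 35 [616.2  21.4 190.3] [591.   9. 188.] [621.  34. 193.]
scene 193 41 [613.8  23.8 196.4] [592.   8. 193.] [621.  35. 199.]
scene 199 47 [611.8  26.2 201.5] [590.  10. 199.] [621.  35. 205.]
scene 205 36 [612.8  24.9 208. ] [590.  10. 205.] [619.  34. 211.]
scene 211 43 [613.3  24.9 213.8] [591.  11. 211.] [620.  34. 217.]
```

Request:
apply_moves(
  increments=[
    {"gripper": 0, "delta_pos": [0.5, -0.13, -0.1], "dr": [-0.005, 0, 0]},
    {"gripper": 0, "delta_pos": [1.3, 0, 0], "dr": [0, 0, 0]},
    {"gripper": 0, "delta_pos": [1.3, 0, 0], "dr": [0, 0, 0]},
    {"gripper": 0, "delta_pos": [0.8, 0, 0], "dr": [0, 0, 0]},
    {"gripper": 0, "delta_pos": [0.3, 0, 0], "dr": [0, 0, 0]},
  ],
)

```text
t: 6.7
ee_pos: [599.4, 24.3, 166.0]
orientation: [1.269, 1.171, -1.272]
ft_force: [-0.4, 0.5, -0.4]
width: 11.4
```

Request:
apply_moves(
  increments=[
    {"gripper": 0, "delta_pos": [0.1, 0, 0], "dr": [0, 0, 0]},
    {"gripper": 0, "delta_pos": [0.1, 0, 0], "dr": [0, 0, 0]},
    {"gripper": 0, "delta_pos": [0.1, 0, 0], "dr": [0, 0, 0]},
    {"gripper": 0, "delta_pos": [0.1, 0, 0], "dr": [0, 0, 0]},
    {"gripper": 0, "delta_pos": [0, 0, 0], "dr": [0, 0, 0]},
  ],
)

```text
t: 7.12
ee_pos: [600.6, 24.3, 164.0]
orientation: [1.27, 1.168, -1.27]
ft_force: [-0.1, 0.2, -0.3]
width: 12.0
```

Request:
apply_moves(
  increments=[
    {"gripper": 0, "delta_pos": [0.1, 0, 0], "dr": [0, 0, 0]},
    {"gripper": 0, "delta_pos": [0.1, 0, 0], "dr": [0, 0, 0]},
    {"gripper": 0, "delta_pos": [0.1, 0, 0], "dr": [0, 0, 0]},
    {"gripper": 0, "delta_pos": [0, 0, 0], "dr": [0, 0, 0]},
    {"gripper": 0, "delta_pos": [0, 0, 0], "dr": [0, 0, 0]},
  ],
)

```text
t: 7.53
ee_pos: [600.5, 24.3, 161.7]
orientation: [1.27, 1.169, -1.27]
ft_force: [-2.9, 0.3, 7.1]
width: 11.8
```

Request:
apply_moves(
  increments=[
    {"gripper": 0, "delta_pos": [0.1, 0, 0], "dr": [0, 0, 0]},
    {"gripper": 0, "delta_pos": [0.1, 0, 0], "dr": [0, 0, 0]},
    {"gripper": 0, "delta_pos": [0, 0, 0], "dr": [0, 0, 0]},
    {"gripper": 0, "delta_pos": [0, 0, 0], "dr": [0, 0, 0]},
    {"gripper": 0, "delta_pos": [0, 0, 0], "dr": [0, 0, 0]},
  ],
)

```text
t: 7.95
ee_pos: [600.6, 24.4, 160.3]
orientation: [1.271, 1.168, -1.269]
ft_force: [-4.9, -0.4, 11.9]
width: 11.8
```

Request:
apply_moves(
  increments=[
    {"gripper": 0, "delta_pos": [0, -0.05, 0], "dr": [0, 0, 0]},
    {"gripper": 0, "delta_pos": [0, -0.05, 0], "dr": [0, 0, 0]},
    {"gripper": 0, "delta_pos": [0, 0, 0], "dr": [0, 0, 0]},
    {"gripper": 0, "delta_pos": [0, 0, 0], "dr": [0, 0, 0]},
    {"gripper": 0, "delta_pos": [0, 0, 0], "dr": [0, 0, 0]},
  ],
)

```text
t: 8.37
ee_pos: [600.3, 24.4, 160.3]
orientation: [1.271, 1.167, -1.268]
ft_force: [-2.3, -0.4, 10.3]
width: 12.4
```

Request:
apply_moves(
  increments=[
    {"gripper": 0, "delta_pos": [0, -0.08, 0], "dr": [0, 0, 0]},
    {"gripper": 0, "delta_pos": [0, 0, 0], "dr": [0, 0, 0]},
    {"gripper": 0, "delta_pos": [0.1, 0, 0], "dr": [0, 0, 0]},
    {"gripper": 0, "delta_pos": [0.1, 0, 0], "dr": [0, 0, 0]},
    {"gripper": 0, "delta_pos": [0, 0, 0], "dr": [0, 0, 0]},
  ],
)

```text
t: 8.78
ee_pos: [600.2, 24.5, 159.0]
orientation: [1.272, 1.166, -1.267]
ft_force: [-2.9, 0.0, 12.5]
width: 11.9
```

Request:
apply_moves(
  increments=[
    {"gripper": 0, "delta_pos": [0.1, -0.08, 0], "dr": [0, 0, 0]},
    {"gripper": 0, "delta_pos": [0.1, 0, 0], "dr": [0, 0, 0]},
    {"gripper": 0, "delta_pos": [0, 0, 0], "dr": [0, 0, 0]},
    {"gripper": 0, "delta_pos": [0, 0, 0], "dr": [0, 0, 0]},
    {"gripper": 0, "delta_pos": [0, 0, 0], "dr": [0, 0, 0]},
  ],
)

```text
t: 9.2
ee_pos: [600.0, 24.5, 156.9]
orientation: [1.273, 1.165, -1.266]
ft_force: [-0.7, 0.5, 11.4]
width: 11.5
```

Request:
apply_moves(
  increments=[
    {"gripper": 0, "delta_pos": [0.1, 0, 0], "dr": [0, 0, 0]},
    {"gripper": 0, "delta_pos": [0.1, 0, 0], "dr": [0, 0, 0]},
    {"gripper": 0, "delta_pos": [0, 0, 0], "dr": [0, 0, 0]},
    {"gripper": 0, "delta_pos": [0, 0, 0], "dr": [0, 0, 0]},
    {"gripper": 0, "delta_pos": [0, 0, 0], "dr": [0, 0, 0]},
  ],
)

```text
t: 9.62
ee_pos: [599.6, 24.5, 153.6]
orientation: [1.272, 1.166, -1.267]
ft_force: [5.2, -0.7, 3.3]
width: 11.6
```

Request:
apply_moves(
  increments=[
    {"gripper": 0, "delta_pos": [0.1, 0.08, 0], "dr": [0, 0, 0]},
    {"gripper": 0, "delta_pos": [0.1, 0, 0], "dr": [0, 0, 0]},
    {"gripper": 0, "delta_pos": [0.1, 0, 0], "dr": [0, 0, 0]},
    {"gripper": 0, "delta_pos": [0, 0, 0], "dr": [0, 0, 0]},
    {"gripper": 0, "delta_pos": [0, 0, 0], "dr": [0, 0, 0]},
  ],
)

```text
t: 10.03
ee_pos: [599.3, 24.3, 148.6]
orientation: [1.27, 1.168, -1.269]
ft_force: [7.0, -1.1, -6.2]
width: 11.7
```

Request:
apply_moves(
  increments=[
    {"gripper": 0, "delta_pos": [0.1, 0, 0], "dr": [0, 0, 0]},
    {"gripper": 0, "delta_pos": [0.1, 0, 0], "dr": [0, 0, 0]},
    {"gripper": 0, "delta_pos": [0, 0, 0], "dr": [0, 0, 0]},
    {"gripper": 0, "delta_pos": [0, 0, 0], "dr": [0, 0, 0]},
    {"gripper": 0, "delta_pos": [0, 0, 0], "dr": [0, 0, 0]},
  ],
)

```text
t: 10.45
ee_pos: [599.2, 24.3, 146.8]
orientation: [1.27, 1.168, -1.269]
ft_force: [7.8, -0.5, -5.1]
width: 12.1
```

Request:
apply_moves(
  increments=[
    {"gripper": 0, "delta_pos": [0, 0.1, 0], "dr": [0, 0, 0]},
    {"gripper": 0, "delta_pos": [0.05, 0, 0], "dr": [0, 0, 0]},
    {"gripper": 0, "delta_pos": [0.05, 0, 0], "dr": [0, 0, 0]},
    {"gripper": 0, "delta_pos": [0, 0, 0], "dr": [0, 0, 0]},
    {"gripper": 0, "delta_pos": [0, 0, 0], "dr": [0, 0, 0]},
  ],
)

```text
t: 10.87
ee_pos: [599.7, 24.2, 146.7]
orientation: [1.27, 1.169, -1.27]
ft_force: [4.2, -0.8, 1.1]
width: 12.0
```

Request:
apply_moves(
  increments=[
    {"gripper": 0, "delta_pos": [0, 0.1, 0], "dr": [0, 0, 0]},
    {"gripper": 0, "delta_pos": [0.05, 0, 0], "dr": [0, 0, 0]},
    {"gripper": 0, "delta_pos": [0.05, 0, 0], "dr": [0, 0, 0]},
    {"gripper": 0, "delta_pos": [0, 0, 0], "dr": [0, 0, 0]},
    {"gripper": 0, "delta_pos": [0, 0, 0], "dr": [0, 0, 0]},
  ],
)

```text
t: 11.28
ee_pos: [600.1, 24.2, 146.6]
orientation: [1.269, 1.17, -1.271]
ft_force: [-1.8, -1.1, 11.2]
width: 11.8
```

Force rises with no further descent, so the clip is home. I'll relax the push and slide it.

Request:
apply_moves(
  increments=[
    {"gripper": 0, "delta_pos": [-0.05, -0.03, 0], "dr": [0, 0, 0]},
    {"gripper": 0, "delta_pos": [-0.06, 0, 0], "dr": [0, 0, 0]},
    {"gripper": 0, "delta_pos": [0, 0, 0], "dr": [0, 0, 0]},
    {"gripper": 0, "delta_pos": [0, 0, -0.1], "dr": [0, 0, 0]},
    {"gripper": 0, "delta_pos": [0, 0, -0.1], "dr": [0, 0, 0]},
  ],
)

```text
t: 11.7
ee_pos: [600.2, 26.0, 146.7]
orientation: [1.269, 1.169, -1.271]
ft_force: [0.8, -2.3, 4.0]
width: 11.5
```

Request:
apply_moves(
  increments=[
    {"gripper": 0, "delta_pos": [0, 0, -0.2], "dr": [0, 0, 0]},
    {"gripper": 0, "delta_pos": [0, 0, -0.2], "dr": [0, 0, 0]},
    {"gripper": 0, "delta_pos": [0, 0, -0.2], "dr": [0, 0, 0]},
    {"gripper": 0, "delta_pos": [0, 0, -0.2], "dr": [0, 0, 0]},
    {"gripper": 0, "delta_pos": [0, 0, -0.2], "dr": [0, 0, 0]},
  ],
)

```text
t: 12.12
ee_pos: [601.2, 36.5, 146.7]
orientation: [1.27, 1.169, -1.27]
ft_force: [0.7, -1.8, 4.1]
width: 11.9
```

Request:
apply_moves(
  increments=[
    {"gripper": 0, "delta_pos": [0, 0, -0.2], "dr": [0, 0, 0]},
    {"gripper": 0, "delta_pos": [0, 0, -0.2], "dr": [0, 0, 0]},
    {"gripper": 0, "delta_pos": [-0.03, 0, -0.2], "dr": [0, 0, 0]},
    {"gripper": 0, "delta_pos": [0, 0, -0.2], "dr": [0, 0, 0]},
    {"gripper": 0, "delta_pos": [0, 0, -0.2], "dr": [0, 0, 0]},
  ],
)

```text
t: 12.53
ee_pos: [602.0, 46.5, 146.7]
orientation: [1.27, 1.169, -1.27]
ft_force: [0.2, -2.3, -0.8]
width: 12.1
```

Request:
apply_moves(
  increments=[
    {"gripper": 0, "delta_pos": [0, 0, -0.2], "dr": [0, 0, 0]},
    {"gripper": 0, "delta_pos": [0, 0, -0.2], "dr": [0, 0, 0]},
    {"gripper": 0, "delta_pos": [0, 0, -0.1], "dr": [0, 0, 0]},
    {"gripper": 0, "delta_pos": [0, 0, -0.1], "dr": [0, 0, 0]},
    {"gripper": 0, "delta_pos": [0, 0, -0.05], "dr": [0, 0, 0]},
  ],
)

```text
t: 12.95
ee_pos: [602.5, 52.8, 146.8]
orientation: [1.27, 1.169, -1.271]
ft_force: [0.5, -2.3, -4.1]
width: 11.8
```

Run:
```python
from h import *
o=ctrl.get_obs(); print(o['ee_pos'],o['ft_force'])
for n in('wrist','scene'):
    d=cam(n); p=cloud(d).reshape(-1,3)
    o=np.array([598.9,0,120.]);u=np.array([.0845,1,0]);u/=np.linalg.norm(u)
    s=(p-o)@u; rad=np.linalg.norm(p-o-np.outer(s,u),axis=1)
    for k in range(40,86,2):
        m=(s>=k)&(s<k+2)&(rad<30)&(p[:,2]>108)&(p[:,2]<145)
        if m.sum(): print(k,m.sum(),np.percentile(rad[m],[20,50,90]).round(1),end='; ')
    print()
    u0=proj(d,[603,60,140])[0].astype(int); print(u0); y0=max(u0[1]-60,0);x0=max(u0[0]-85,0); c=d['img'][y0:y0+120,x0:x0+170]; cv2.imwrite(f'pics/n_{n}.png',cv2.resize(c,None,fx=4,fy=4,interpolation=cv2.INTER_CUBIC)[:,:,::-1])
```

```text
[602.48382086  52.84064291 146.75331576] [ 0.51844229 -2.28992354 -4.11343734]
48 6 [25.7 26.5 27.4]; 50 45 [25.1 27.1 29.4]; 52 173 [24.3 26.1 28.8]; 54 38 [25.1 25.8 27.7]; 58 12 [12.3 12.6 13.1]; 60 74 [12.4 19.7 24.4]; 62 711 [14.  18.4 24.7]; 64 291 [11. 12. 21.]; 66 155 [10.7 11.2 11.7]; 68 152 [10.7 11.  11.8]; 70 125 [10.8 11.2 11.8]; 72 44 [14.5 16.6 17.3]; 74 240 [16.6 17.1 17.7]; 76 152 [16.7 17.1 17.7]; 78 170 [22.3 22.7 23.5]; 80 348 [22.4 22.9 23.6]; 82 362 [22.5 22.9 23.6]; 84 370 [22.5 22.9 23.5]; 
[268 248]
40 11 [16.1 17.7 20.4]; 42 11 [16.5 19.  27.6]; 44 16 [16.  18.8 26.9]; 46 9 [17.3 19.6 26. ]; 48 12 [16.8 19.3 27.9]; 50 16 [17.2 18.6 27.1]; 52 15 [16.3 17.4 20.9]; 54 10 [15.9 18.  21.9]; 56 10 [15.8 16.8 22.3]; 58 17 [16.7 19.3 28.6]; 60 13 [15.6 17.7 23.8]; 62 32 [14.7 18.3 25.5]; 64 33 [10.9 15.1 19.6]; 66 9 [ 9.6 10.9 11.9]; 68 14 [10.  10.6 12.1]; 70 8 [ 9.5 10.4 11.2]; 72 2 [11.8 12.  12.4]; 74 16 [15.2 16.9 18.4]; 76 14 [16.4 16.8 18.2]; 78 8 [20.2 21.1 21.8]; 80 23 [21.2 22.6 24.2]; 82 20 [21.9 22.7 24.3]; 84 28 [21.8 22.8 24.1]; 
[326 214]
```

View pics/n_wrist.png

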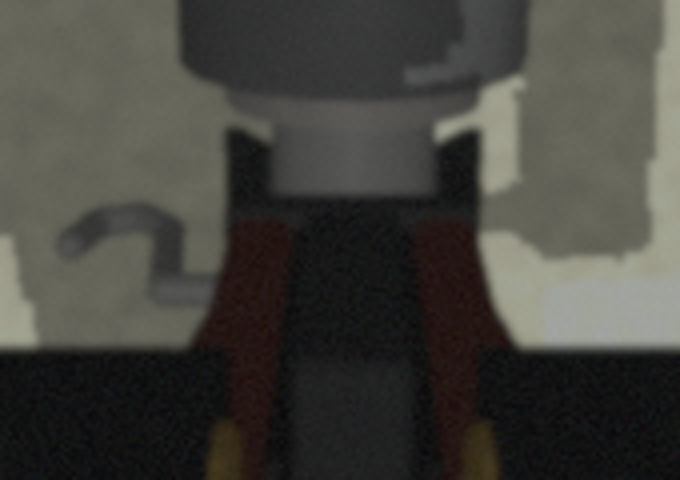

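The wrist close-up shows the clip seated on the rail at (350,230), hook on the robot side at (120,220), and the nose end at (350,110) about 8 mm ahead of the clip.

Request:
apply_moves(
  increments=[
    {"gripper": 0, "delta_pos": [0.04, 0, -0.1], "dr": [0, 0, 0]},
    {"gripper": 0, "delta_pos": [0, 0, -0.1], "dr": [0, 0, 0]},
    {"gripper": 0, "delta_pos": [0, 0, -0.1], "dr": [0, 0, 0]},
    {"gripper": 0, "delta_pos": [0, 0, -0.1], "dr": [0, 0, 0]},
    {"gripper": 0, "delta_pos": [0, 0, -0.1], "dr": [0, 0, 0]},
  ],
)

```text
t: 13.47
ee_pos: [603.0, 57.7, 146.7]
orientation: [1.27, 1.169, -1.27]
ft_force: [-0.3, -1.8, -1.0]
width: 11.6
```

Request:
apply_moves(
  increments=[
    {"gripper": 0, "delta_pos": [0, 0, -0.03], "dr": [0, 0, 0]},
    {"gripper": 0, "delta_pos": [0, 0, -0.03], "dr": [0, 0, 0]},
    {"gripper": 0, "delta_pos": [0, 0, -0.03], "dr": [0, 0, 0]},
    {"gripper": 0, "delta_pos": [0, 0, -0.03], "dr": [0, 0, 0]},
    {"gripper": 0, "delta_pos": [0, 0, 0], "dr": [0, 0, 0]},
  ],
)

```text
t: 13.88
ee_pos: [603.1, 58.9, 146.7]
orientation: [1.27, 1.169, -1.27]
ft_force: [-0.4, -2.8, 0.4]
width: 12.0
```

Request:
apply_moves(
  increments=[
    {"gripper": 0, "delta_pos": [0, 0, -0.03], "dr": [0, 0, 0]},
    {"gripper": 0, "delta_pos": [0, 0, -0.03], "dr": [0, 0, 0]},
    {"gripper": 0, "delta_pos": [0, 0, -0.03], "dr": [0, 0, 0]},
    {"gripper": 0, "delta_pos": [0, 0, 0], "dr": [0, 0, 0]},
    {"gripper": 0, "delta_pos": [0, 0, 0], "dr": [0, 0, 0]},
  ],
)

```text
t: 14.3
ee_pos: [603.3, 59.8, 146.7]
orientation: [1.27, 1.169, -1.27]
ft_force: [-1.0, -1.2, 0.7]
width: 12.1
```

Request:
apply_moves(
  increments=[
    {"gripper": 0, "delta_pos": [0, 0, -0.03], "dr": [0, 0, 0]},
    {"gripper": 0, "delta_pos": [0, 0, -0.03], "dr": [0, 0, 0]},
    {"gripper": 0, "delta_pos": [0, 0, 0], "dr": [0, 0, 0]},
    {"gripper": 0, "delta_pos": [0, 0, 0], "dr": [0, 0, 0]},
    {"gripper": 0, "delta_pos": [0, 0, 0], "dr": [0, 0, 0]},
  ],
)

```text
t: 14.72
ee_pos: [603.3, 60.4, 146.7]
orientation: [1.27, 1.169, -1.27]
ft_force: [-2.0, -2.4, 0.8]
width: 12.2
```

Request:
apply_moves(
  increments=[
    {"gripper": 0, "delta_pos": [0, -0.03, -0.03], "dr": [0, 0, 0]},
    {"gripper": 0, "delta_pos": [0, 0, -0.03], "dr": [0, 0, 0]},
    {"gripper": 0, "delta_pos": [0, 0, 0], "dr": [0, 0, 0]},
    {"gripper": 0, "delta_pos": [0, 0, 0], "dr": [0, 0, 0]},
    {"gripper": 0, "delta_pos": [0, 0, 0], "dr": [0, 0, 0]},
  ],
)

```text
t: 15.13
ee_pos: [603.3, 61.0, 146.7]
orientation: [1.27, 1.169, -1.27]
ft_force: [0.0, -1.9, -0.6]
width: 11.6
```

Request:
apply_moves(
  increments=[
    {"gripper": 0, "delta_pos": [0, 0, -0.03], "dr": [0, 0, 0]},
    {"gripper": 0, "delta_pos": [0, 0, -0.03], "dr": [0, 0, 0]},
    {"gripper": 0, "delta_pos": [0, 0, 0], "dr": [0, 0, 0]},
    {"gripper": 0, "delta_pos": [0, 0, 0], "dr": [0, 0, 0]},
    {"gripper": 0, "delta_pos": [0, 0, 0], "dr": [0, 0, 0]},
  ],
)

```text
t: 15.55
ee_pos: [603.3, 61.6, 146.7]
orientation: [1.27, 1.169, -1.27]
ft_force: [0.1, -1.9, -1.3]
width: 11.9
```

Request:
apply_moves(
  increments=[
    {"gripper": 0, "delta_pos": [0, 0, -0.03], "dr": [0, 0, 0]},
    {"gripper": 0, "delta_pos": [0, 0, -0.03], "dr": [0, 0, 0]},
    {"gripper": 0, "delta_pos": [0, 0, 0], "dr": [0, 0, 0]},
    {"gripper": 0, "delta_pos": [0, 0, 0], "dr": [0, 0, 0]},
    {"gripper": 0, "delta_pos": [0, 0, 0], "dr": [0, 0, 0]},
  ],
)

```text
t: 15.97
ee_pos: [603.3, 62.2, 146.7]
orientation: [1.27, 1.169, -1.27]
ft_force: [1.0, -1.8, -0.8]
width: 12.0
```

Run:
```python
from h import *
o=ctrl.get_obs(); print(o['ee_pos'],o['ft_force'],o['moment'])
d=cam('wrist'); p=cloud(d).reshape(-1,3)
o=np.array([598.9,0,120.]);u=np.array([.0845,1,0]);u/=np.linalg.norm(u)
s=(p-o)@u; rad=np.linalg.norm(p-o-np.outer(s,u),axis=1)
for k in range(64,82):
    m=(s>=k)&(s<k+1)&(rad<30)&(p[:,2]>108)&(p[:,2]<145)
    if m.sum(): print(k,m.sum(),np.percentile(rad[m],[20,50,90]).round(1),end='; ')
```

```text
[603.31981219  62.23608703 146.72171945] [ 1.0208681  -1.77724125 -0.81289104] [-0.40510183 -0.16559558 -0.03898954]
64 1 [28.3 28.3 28.3]; 67 1 [12.7 12.7 12.7]; 69 2 [14.2 17.6 22.1]; 70 24 [18.8 22.4 23.9]; 71 57 [18.5 21.5 24. ]; 72 246 [19.2 22.5 26.3]; 73 290 [17.1 19.2 23.3]; 74 117 [16.7 17.1 17.8]; 75 121 [16.6 17.1 17.8]; 76 90 [16.7 17.1 17.8]; 77 12 [17.1 17.6 17.8]; 78 14 [22.  22.3 22.8]; 79 138 [22.4 22.8 23.4]; 80 177 [22.5 23.  23.6]; 81 171 [22.4 22.8 23.5];
```

Very nearly touching; I'll continue in fine steps.

Request:
apply_moves(
  increments=[
    {"gripper": 0, "delta_pos": [0, 0, -0.03], "dr": [0, 0, 0]},
    {"gripper": 0, "delta_pos": [0, 0, 0], "dr": [0, 0, 0]},
    {"gripper": 0, "delta_pos": [0, 0, 0], "dr": [0, 0, 0]},
    {"gripper": 0, "delta_pos": [0, 0, 0], "dr": [0, 0, 0]},
    {"gripper": 0, "delta_pos": [0, 0, 0], "dr": [0, 0, 0]},
  ],
)

```text
t: 16.43
ee_pos: [603.3, 62.5, 146.7]
orientation: [1.27, 1.169, -1.27]
ft_force: [0.6, -1.6, -0.6]
width: 12.1
```

Request:
apply_moves(
  increments=[
    {"gripper": 0, "delta_pos": [0, 0, -0.03], "dr": [0, 0, 0]},
    {"gripper": 0, "delta_pos": [0, 0, 0], "dr": [0, 0, 0]},
    {"gripper": 0, "delta_pos": [0, 0, 0], "dr": [0, 0, 0]},
    {"gripper": 0, "delta_pos": [0, 0, 0], "dr": [0, 0, 0]},
    {"gripper": 0, "delta_pos": [0, 0, 0], "dr": [0, 0, 0]},
  ],
)

```text
t: 16.85
ee_pos: [603.3, 62.6, 146.7]
orientation: [1.27, 1.169, -1.27]
ft_force: [1.0, -3.6, -0.2]
width: 11.8
```

Request:
apply_moves(
  increments=[
    {"gripper": 0, "delta_pos": [0, 0, -0.03], "dr": [0, 0, 0]},
    {"gripper": 0, "delta_pos": [0, 0, 0], "dr": [0, 0, 0]},
    {"gripper": 0, "delta_pos": [0, 0, 0], "dr": [0, 0, 0]},
    {"gripper": 0, "delta_pos": [0, 0, 0], "dr": [0, 0, 0]},
    {"gripper": 0, "delta_pos": [0, 0, 0], "dr": [0, 0, 0]},
  ],
)

```text
t: 17.27
ee_pos: [603.3, 62.7, 146.7]
orientation: [1.27, 1.168, -1.27]
ft_force: [1.3, -4.2, -0.1]
width: 11.8
```

Contact: the advance stopped and the force rose to about 4 N, against about 2 N while sliding. Releasing now.

Request:
apply_moves(
  increments=[
    {"gripper": 20, "delta_pos": [0, 0, 0], "dr": [0, 0, 0]},
    {"gripper": 30, "delta_pos": [0, 0, 0], "dr": [0, 0, 0]},
    {"gripper": 45, "delta_pos": [0, 0, 0], "dr": [0, 0, 0]},
    {"gripper": 45, "delta_pos": [0, 0, 0], "dr": [0, 0, 0]},
    {"gripper": 45, "delta_pos": [0, 0, 0], "dr": [0, 0, 0]},
  ],
)

```text
t: 17.68
ee_pos: [603.2, 63.4, 146.7]
orientation: [1.27, 1.169, -1.27]
ft_force: [-0.4, -0.4, -0.0]
width: 38.5
```

Request:
apply_moves(
  increments=[
    {"gripper": 45, "delta_pos": [-0.5, 0, 0], "dr": [0, 0, 0]},
    {"gripper": 45, "delta_pos": [-1, 0, 0], "dr": [0, 0, 0]},
    {"gripper": 45, "delta_pos": [-2, 0, 0], "dr": [0, 0, 0]},
    {"gripper": 45, "delta_pos": [-2, 0, 0], "dr": [0, 0, 0]},
    {"gripper": 45, "delta_pos": [-2, 0, 0], "dr": [0, 0, 0]},
  ],
)

```text
t: 18.1
ee_pos: [603.3, 63.1, 223.4]
orientation: [1.27, 1.169, -1.27]
ft_force: [-0.6, -0.1, 0.3]
width: 39.7
```

Request:
apply_moves(
  increments=[
    {"gripper": 45, "delta_pos": [-2, 0, 0], "dr": [0, 0, 0]},
    {"gripper": 45, "delta_pos": [-1, 0, 1.5], "dr": [0, 0, 0]},
    {"gripper": 45, "delta_pos": [0, -1, 2.5], "dr": [0, 0, 0]},
    {"gripper": 45, "delta_pos": [0, -1.5, 2.5], "dr": [0, 0, 0]},
    {"gripper": 45, "delta_pos": [0, -1.5, 1.5], "dr": [0, 0, 0]},
  ],
)

```text
t: 18.52
ee_pos: [556.1, -15.7, 252.2]
orientation: [1.27, 1.168, -1.27]
ft_force: [0.4, -0.6, -0.4]
width: 39.1
```

Request:
apply_moves(
  increments=[
    {"gripper": 45, "delta_pos": [0, -0.5, 0], "dr": [0, 0, 0]},
    {"gripper": 45, "delta_pos": [0, 0, 0], "dr": [0, 0, 0]},
    {"gripper": 45, "delta_pos": [0, 0, 0], "dr": [0, 0, 0]},
    {"gripper": 45, "delta_pos": [0, 0, 0], "dr": [0, 0, 0]},
    {"gripper": 45, "delta_pos": [0, 0, 0], "dr": [0, 0, 0]},
  ],
)

```text
t: 18.93
ee_pos: [552.6, -12.4, 251.7]
orientation: [1.27, 1.169, -1.269]
ft_force: [0.5, -0.1, -0.7]
width: 39.8
```

Run:
```python
from fit import *
o=ctrl.get_obs(); print(o['t'],o['ee_pos'],o['ft_force'],o['width'])
o=np.array([598.9,0,120.]);u=np.array([.0845,1,0]);u/=np.linalg.norm(u)
cs=[]
for n in('wrist','scene'):
    d=cam(n); p=cloud(d).reshape(-1,3); s=(p-o)@u; c=p-o; lat=c[:,0]-.0845*c[:,1]; rad=np.linalg.norm(c-np.outer(s,u),axis=1)
    m=(p[:,2]>170)&(p[:,2]<190)&(abs(s-62)<30)&(abs(lat)<30); q=p[m]
    print(n,'tab',m.sum(),cv2.minAreaRect(q[:,:2].astype(np.float32)),'top',np.percentile(q[:,2],95))
    m=(p[:,2]>136)&(p[:,2]<142)&(abs(s-58)<14)&(abs(lat)<17); print('crown z',np.median(p[m,2]),'s',s[m].min(),s[m].max())
    for k in range(68,80):
        m=(s>=k)&(s<k+1)&(rad<30)&(p[:,2]>108)&(p[:,2]<145)
        if m.sum(): print(k,m.sum(),np.percentile(rad[m],[20,50,90]).round(1),end='; ')
    print()
    u0=proj(d,[603,65,140])[0].astype(int); print(u0); f=5 if n=='wrist' else 7; h=int(300/f)
    y0=max(u0[1]-h,0);x0=max(u0[0]-int(400/f),0); cs.append(cv2.resize(d['img'][y0:y0+2*h,x0:x0+int(800/f)],(400,300),interpolation=cv2.INTER_CUBIC))
cv2.imwrite('pics/end.png',cv2.resize(np.hstack(cs),(800,300))[:,:,::-1])
d=cam('top'); w=cloud(d); X,Y,Z=w[...,0],w[...,1],w[...,2]
m=((Z>8)&(Z<118)&(X>200)&(X<560)&(Y>-330)&(Y<200)).astype(np.uint8)
k,l,s,c=cv2.connectedComponentsWithStats(m)
for i in range(1,k):
    if s[i,4]>40: print(np.round(c[i]),s[i,4],np.nanmean(w[l==i],0).round(1))
```

```text
18.9333 [552.5569668  -12.35002495 251.70464129] [ 0.45715945 -0.10584297 -0.72719947] 39.830413684846256
wrist tab 866 ((604.160400390625, 61.492958068847656), (23.028287887573242, 12.306306838989258), 85.53875732421875) top 182.14215428726632
crown z 137.1982403092946 s 50.02100507350749 71.9844630147337
68 19 [18.7 20.5 22.8]; 69 33 [17.9 20.3 22.8]; 70 21 [18.1 20.  22. ]; 71 32 [18.5 20.4 23. ]; 72 22 [18.3 20.5 22.8]; 73 20 [16.9 19.  21.7]; 74 32 [16.4 16.8 17.5]; 75 27 [16.3 16.7 17.7]; 76 41 [16.4 16.7 17.8]; 77 39 [16.4 17.  18.2]; 78 141 [17.2 19.1 22.4]; 79 94 [22.1 22.7 23.6]; 
[329 101]
scene tab 102 ((605.5645141601562, 62.61238479614258), (23.51051902770996, 15.025097846984863), 89.19692993164062) top 181.76944401625
crown z 137.42738136097415 s 50.917050811805396 71.8155543566606
68 10 [19.1 20.2 23.5]; 69 11 [16.5 17.9 21.6]; 70 8 [17.1 18.3 23.3]; 71 9 [15.7 17.5 21.4]; 72 6 [19.1 19.8 22.6]; 73 15 [16.7 17.8 20.8]; 74 12 [16.6 17.9 21.4]; 75 6 [16.6 18.5 19.2]; 76 11 [16.2 16.9 19.3]; 77 6 [15.6 16.2 18.3]; 78 1 [20.5 20.5 20.5]; 79 5 [20.7 22.5 22.8]; 
[328 215]
```

View pics/end.png

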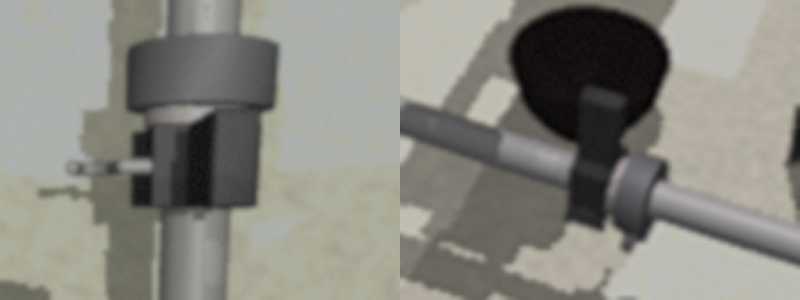

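The end view shows the clip upright on the rail, hook towards the robot at (80,168), with its face against the nose at (180,118) and no visible gap. The top-view bystander list printed nothing, so I'll check that before handing in.

Run:
```python
from h import *
for n in('scene','top'):
    a=np.load(f'/tmp/{n}.npz'); d=cam(n); z0,z=a['range_z'],d['range_z']
    w0=cloud(dict(a)); w=cloud(d); print(n,(z>0).mean())
    for nm,x,y,r,h in(('bowl',424,2,62,60),('green',500,-265,30,82),('red1',380,-252,30,82),('red2',321,-172,35,82),('jar',720,-95,200,75),('big',425,150,40,55)):
        f=lambda w:(np.hypot(w[...,0]-x,w[...,1]-y)<r)&(w[...,2]>8)&(w[...,2]<h+4)
        A,B=f(w0),f(w); print(nm,A.sum(),B.sum(),np.nanmean(w0[A],0).round(1),np.nanmean(w[B],0).round(1) if B.any() else None)
print(ctrl.get_obs()['ft_force'])
save(d,'top_end.png')
```

```text
scene 0.9959481292517007
bowl 1353 1186 [414.7  -1.6  38.7] [408.5  -4.9  38.9]
green 314 320 [ 505.9 -267.8   43.7] [ 505.6 -268.    43.3]
red1 236 235 [ 386.3 -254.8   43.2] [ 386.5 -254.8   43.5]
red2 207 212 [ 326.6 -174.    43.4] [ 326.7 -173.5   42.9]
jar 3432 3425 [794.1 -62.2  44.7] [794.  -62.2  44.7]
big 242 243 [433.1 162.3  49.7] [433.1 162.2  49.1]
top 0.996156462585034
bowl 2493 0 [423.4   2.7  34.3] None
green 358 0 [ 499.5 -264.5   50.4] None
red1 388 0 [ 380.2 -252.    50.9] None
red2 367 0 [ 321.4 -171.6   50.6] None
jar 2926 0 [798.1 -77.8  45.6] None
big 544 0 [431.6 165.3  51.8] None
[ 0.79659896 -0.15469782 -0.01517294]
```

View pics/top_end.png

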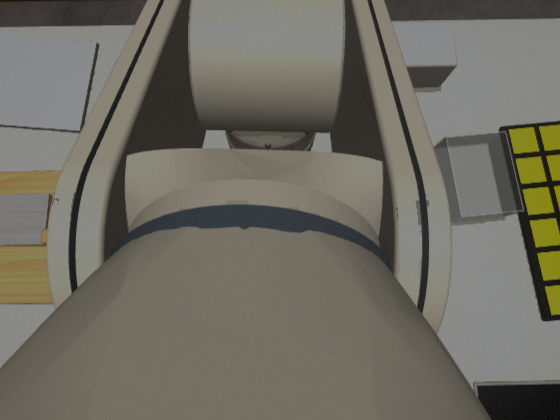

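The top view is filled by the arm itself, which explains the empty list. In the scene view the bystanders match their start positions; the bowl is partly hidden. Handing in.

```bash
python3 -c "
from workcell import ctrl
print(ctrl.close_job())"
```

```text
the job is handed in; nothing more can be done
None
```

I pushed the dark hook clip onto the rail with its hook towards the robot, about 4 cm right of the collar. I then slid it along until it touched the nose, let go, backed off, and handed the job in after about 19 s of robot time.

- **Push:** the highest downward push I read was 12.5 N. It went past the snap, and I then pressed to 11 N against the tube to confirm it was home.
- **Slide and contact:** sliding took about 2 N. At the nose the force rose to about 4 N and the clip stopped advancing, so I stopped there.
- **After release:**
  - The crown top reads 137 mm high, which matches fully home on the rail.
  - The tab is upright with its top at 182 mm.
  - The clip's front face lies at the nose end to within about 1 mm, with no visible gap.
- **Bystanders:** in the scene view they match their starting positions to about 0.5 mm. The bowl reads about 6 mm off there, most likely because it is partly hidden behind the new clip or the gripper; I had no clear view to confirm it.
- **Checks that disagreed or failed:**
  - The cameras differed by 2–3 mm across the rail, so I used the side force to centre the clip while pushing. That force reached about 8 N.
  - The last check from the top camera failed because the arm blocked its view.

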